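# Isolate the lamp and take off its push-and-turn cap

### The arm

A 7-joint arm with a two-finger parallel gripper is mounted at the origin on the work surface. World frame = base frame: x ahead of the robot, y to its left, z up, the work surface at z = 0. Lengths are in m, angles in rad, forces in N, time in s.
With the tool pointing down it reaches from about 0.4 to 0.875 m from the base axis. Payload 4.4 kg.
Tool frame: the origin (TCP) lies at the very end of the fingers, on their centre line; the grasp point (between the pads) lies 19 mm behind it; z points along the fingers, y is the line along which they close (so a half turn about z gives the same grasp; the last joint's range is limited). The gripper opens to 85 mm and grips with 20 to 120 N. Pads are 22 mm wide; open, the fingers measure 114 mm over their backs; the gripper's body (76 mm by 85 mm) begins 54 mm behind the grasp point. The pads swing forward as they close: fully open they stand 13 mm farther back than shut.
Start: joints at [-1.234, 0.628, 0.038, 1.517, -0.027, 0.996, -0.02], TCP at [0.255, 0.598, 0.231] pointing down, gripper open.
Joint ranges: [-3.06, 3.06], [-0.37, 2.12], [-1.25, 1.32], [0.18, 2.47], [-1.1, 4.24], [0.23, 1.98], [-2.94, 2.94]. Speed limits (rad/s): [2.57, 2.57, 3.14, 3.14, 3.14, 3.14, 3.14].

### API

Orientations are given as a 3x3 rotation matrix whose columns are the frame's x, y, z axes.
In Python, from workcell import ctrl gives the robot as it stands. The module is installed in compiled form; this text tells all that it offers.
- The arm moves only by the tool step_arm, never from a script. Its argument "series" is a list of rows, each an object of numbers: "tx", "ty", "tz": the shift along the world's x, y, z in cm; "yaw": the turn about the world's z in degrees; "hand": the closure in counts, from 0 (fully open) to 255 (shut). In form: [{"tx": .., "ty": .., "tz": .., "yaw": .., "hand": ..}, ...]. A call has 1 to 20 rows; each row is the pose to reach, as a shift and turn from the pose commanded when the call began; what a row does not reach only later rows make up. A row lasts 1/12 s, in which the tool goes at most 41.7 mm and 7.16 degrees, less where a joint would pass 70% of its speed; a pose out of reach is approached as far as the arm can. A call with a gripper value outside its range is refused whole. The fingers move at their own pace and stop on an object; the grip force is fixed at half the most. Time passes only in rows, so rows that repeat a pose let the fingers close. It gives the time, the measured TCP pose, the force, the opening and the grip force at its end, in the units of the state.
- ctrl.observe(): the state, without advancing time (a new reading comes with each control period).
- ctrl.grab_frame(name): name is "scene" or "top" or "wrist"; returns (picture, depth): 384x512x3 uint8, red, green, blue; 384x512 float32, m along the optical axis (not along the pixel's ray), 0 where there is no reading.
- ctrl.camera_params(name): a dict with "fovy" (degrees; the focal length in pixels is half the picture's height over the tangent of half this angle, whatever the lens; pixels are square), "cx", "cy" (the principal point, pixels), "dist_coeffs" ([k1, k2, p1, p2, k3] as OpenCV has them; the pictures are not rectified), "view" (4x4, takes a point from world to camera coordinates); the wrist camera has in their place "tool_from_camera" (4x4, takes a point from camera to tool coordinates, whose origin is the TCP and whose axes are the flange's). Camera axes: x right, y down, z forward; pixel columns grow to the right and rows downward; lengths in m; the calibration is good to about 2 mm. A picture is of the moment at which its call begins: read the wrist's pose just before it. camera_params takes no time and is no camera call.
- ctrl.finish_job(): hands the job in; it is judged then, once.
The state is a dict: "clock": time; "joint_pos": joint angles; "joint_velocities": joint speeds; "joint_torque": joint torques, N m; "tool_pos": TCP position; "tool_rot": TCP orientation; "force": force on the tool from outside, world axes, zero at the start; "torque": the same for the moment, N m; "finger_gap": opening from 0.0 (shut) to 1.0 (fully open); "grip_force": force on a finger pad.
Only numpy, scipy, OpenCV 4.12 (cv2) and the standard library are available. Lean on these libraries where they do the work, as an engineer would, in place of code of your own. Each camera call takes 0.05 s, during which the arm holds its last target. There are 200 camera calls.

### The job

Before the bulb can be changed, push the isolator's sprung plunger fully down and let it come back up. Then press the lamp's safety cap down, twist it anticlockwise (seen from above) while it is pressed until it is free of its neck, and lift it straight off. Finish still holding the cap in the gripper, level and still, directly over the lamp with its rim about 10 cm above where it sat, and leave everything else where it stands.

Things in the scene. Friction and masses are not known exactly. Their poses are not given: they have to be found in the camera images.
- lamp: lamp base screwed down to the tier: grey square box 100 x 100 x 34 mm with a cable gland on its -x side, an aluminium neck (lip 51 mm across) standing up from its middle and, in the neck, a small glass bulb whose top is 75 mm above the tier; hidden under the cap at the start. Origin: centre of the underside, z up. It does not move.
- cap: white push-and-turn safety cap, about 70 g, 66 mm tall: skirt 62 mm across and 38 mm high, a flat shoulder, then a ribbed round grip 42 mm across and 28 mm high. Origin: centre of its open lower rim, z up along its axis. At rest the rim is 51 mm above the tier and sits on a sprung black seal that gives 7 mm: pressing takes about 5 N to start, 9 N at the bottom.
- cap_shoulder (a point): on the cap's axis at the height of the flat shoulder, 38 mm above its rim (89 mm above the tier at rest), where the ribbed grip starts and goes up 28 mm. Fingertips gripping the ribbed part from above may rest on the shoulder and push down there; the shoulder is 10 mm wide.
- neck (a point): on the lamp's axis where the cap's rim sits at rest. Three lugs in the cap lie under the neck's lip behind safety teeth: the cap must be down at least 4 mm (best all 7) to turn. It then turns anticlockwise from above; between 53 and 68 degrees from its start (60 is the middle, a stop at about 68) the lugs face gaps in the lip and it lifts straight off.
- isolator: isolator box fixed to the tier: grey box 95 x 80 x 55 mm with a steel collar 6 mm high and 44 mm across on its top. Origin: centre of the underside, z up. It does not move.
- plunger_top (a point): centre of the top face of the isolator's plunger, a black mushroom head 36 mm across and 9 mm thick on a steel stem; 88 mm above the tier when up.
- plunger (a joint): travel of the plunger: 0 up, 0.014 m fully down (a firm stop). Its spring takes about 3 N at the start and 9 N fully down, and returns it when let go.
- bin: stackable grey plastic bin with two black fuse carriers in it; a bystander, leave it alone. Origin: centre of the underside. Size 150 x 110 x 60 mm.
- spotlight: chrome spotlight on a small square foot; a bystander, leave it alone. Origin: centre of the underside. Size about 80 mm across, 125 mm tall.
- switch_plate: white wall switch plate; a bystander, leave it alone. Origin: centre of the underside. Size 86 x 86 x 13 mm.
- torch: red torch lying down; a bystander, leave it alone. Origin: centre of the underside. Size 145 mm long, 38 mm thick, along its x.
- tin: steel tin with paper label; a bystander, leave it alone. Origin: centre of the underside. Size 66 mm across, 85 mm tall.
- screwdriver: screwdriver lying down; a bystander, leave it alone. Origin: centre of the underside. Size about 200 mm long, along its x.
- carton: small cardboard carton; a bystander, leave it alone. Origin: centre of the underside. Size 90 x 120 x 60 mm.
There are look-alikes about, which are no part of the job. Leave any purple look-alike of the lamp alone. What is shaped like the isolator but orange is not meant.

How it is judged:
On the way, in this order (a step that is already met when the one before it is completed fails the run):
1. the isolator's plunger is pushed fully down (at least 12.5 of 14 mm) (value of joint plunger above 0.0125 m), for 0.1 s.
2. the plunger has come back up and the cap is pressed down at least 3.5 mm on its neck (value of joint plunger below 0.002 m and z of cap in the frame of lamp below 0.0475 m), for 0.1 s.
3. the cap is turned at least 45 degrees while still on its neck (angle between the x axis of cap and the x axis of lamp, either way round above 0.785 rad and z of cap in the frame of lamp below 0.055 m), for 0.05 s.
At the end, for the whole second after the job is handed in: The cap is held in the fingers, nothing else carrying it: its rim 60 to 150 mm above where it sat, within 30 mm sideways of the lamp's axis, upright within 0.2 rad, at rest; the plunger is back up (z of cap in the frame of lamp between 0.111 and 0.201 m and horizontal distance between cap and lamp below 0.03 m and angle between cap's own z axis and vertical below 0.2 rad and contact force between the fingers and cap above 1 N and contact force between cap and lamp below 0.05 N and linear speed of cap below 0.03 m/s and angular speed of cap below 0.3 rad/s and value of joint plunger below 0.002 m); the arm keeps its last pose, push and grip.
It fails at once if a bystander is moved by more than 30 mm (distance of any of bin, spotlight, switch_plate, torch, tin, screwdriver, carton from where it was at the start of the episode above 0.03 m).
It also fails if it takes over 48 s, if anything falls off the work surface, if the arm or the gripper's body presses on something with over 40 N, if the wrist force passes 120 N, or if a joint passes its speed limit or range.

## Working session

There is one attempt and no reset: what is moved stays moved. The work goes in short steps, Python scripts to look and compute and a tool call to move; the robot and the scene stay as the last step left them, time stands still between calls to the robot, and variables do not carry over. Pictures are saved under pics/ and viewed, at most 10 in all, crops included, and the job is handed in when it is done.

Besides the shell and the picture viewer there is one more tool, called after "Emit:" as name([rows], argument=value, ...), one row to a line, values as JSON. step_arm: Moves the arm, as the interface text tells. Its arguments: {"type":"object","properties":{"series":{"type":"array","items":{"type":"object","properties":{"tx":{"type":"number"},"ty":{"type":"number"},"tz":{"type":"number"},"yaw":{"type":"number"},"hand":{"type":"number"}}}}},"required":["series"]}

```bash
mkdir -p pics; cat > h.py <<'E'
import numpy as np, cv2
from workcell import ctrl
def K(p):
    f=192/np.tan(np.radians(p["fovy"])/2); return np.array([[f,0,p["cx"]],[0,f,p["cy"]],[0,0,1]])
def world(name,uv,depth,st=None):
    p=ctrl.camera_params(name)
    uv=np.array(uv,float).reshape(-1,1,2)
    n=cv2.undistortPoints(uv,K(p),np.array(p["dist_coeffs"],float))[:,0]
    d=np.array([depth[int(round(v)),int(round(u))] for u,v in uv[:,0]])
    c=np.c_[n*d[:,None],d,np.ones(len(d))]
    if name=="wrist":
        T=np.eye(4);T[:3,:3]=st["tool_rot"];T[:3,3]=st["tool_pos"];M=T@np.array(p["tool_from_camera"])
    else: M=np.linalg.inv(np.array(p["view"]))
    return (c@M.T)[:,:3]
E
python3 - <<'E'
from h import *
s=ctrl.observe();print({k:np.round(v,3).tolist() for k,v in s.items()})
ims=[]
for n in("scene","top"):
    im,d=ctrl.grab_frame(n);np.savez(n,im=im,d=d);ims.append(im)
    cv2.imwrite(f"pics/{n}.png",cv2.resize(im[...,::-1],(800,600),interpolation=cv2.INTER_CUBIC))
E
```

```text
{'clock': 0.0, 'joint_pos': [-1.234, 0.629, 0.038, 1.518, -0.027, 0.996, -0.02], 'joint_velocities': [-0.001, 0.001, -0.001, -0.001, 0.002, 0.0, 0.001], 'joint_torque': [-0.0, -56.34, 1.227, -19.344, 0.011, 0.011, 0.0], 'tool_pos': [0.255, 0.597, 0.23], 'tool_rot': [[-0.92, 0.392, -0.001], [0.392, 0.92, -0.002], [-0.0, -0.002, -1.0]], 'force': [-0.083, 0.548, 0.183], 'torque': [0.025, -0.04, 0.033], 'grip_force': 0.0, 'finger_gap': 1.004}
```

View pics/scene.png

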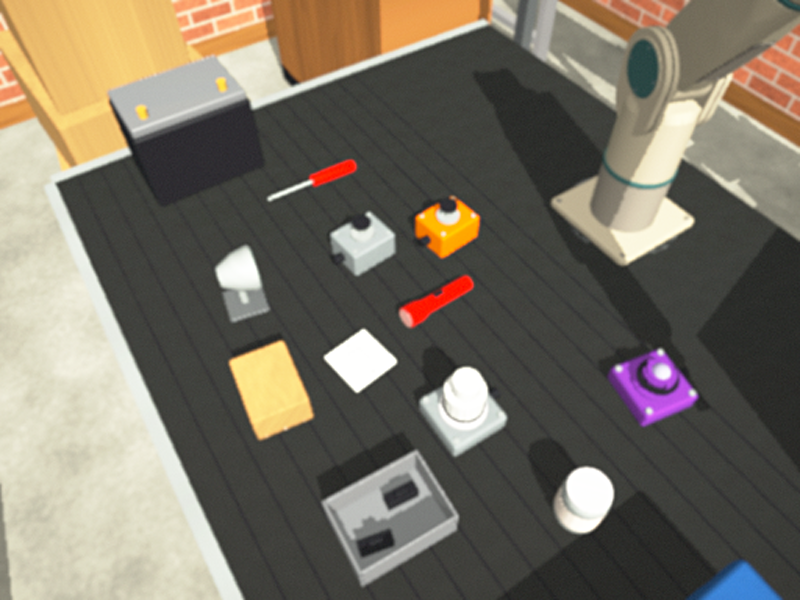

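View pics/top.png

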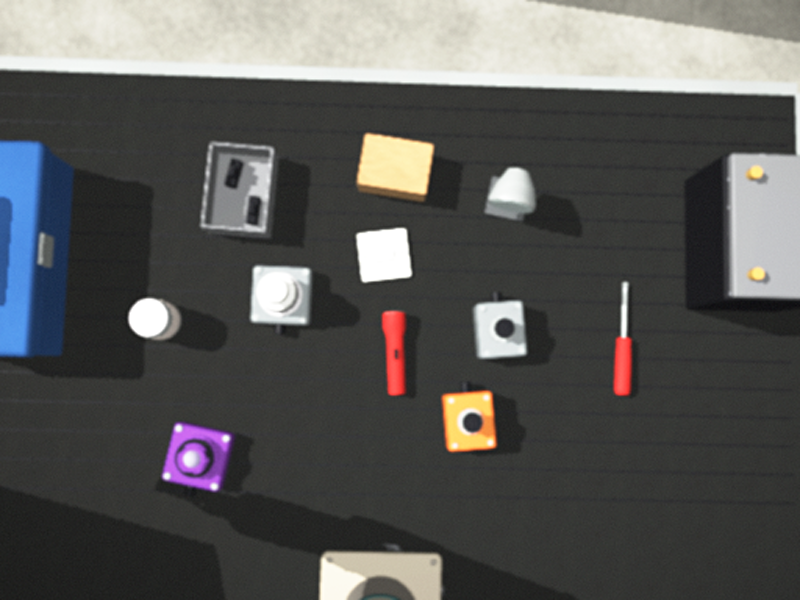

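Scene: candidates for the isolator are grey (scene 362,225 / top 504,328) and orange (scene 447,210 / top 471,422); grey fits. For the lamp, grey with the white cap (scene 466,395 / top 280,293) or purple (scene 655,380 / top 196,457); grey fits. I'll confirm both in a crop and measure.

```bash
python3 - <<'E'
from h import *
P={"top":dict(cap=(280,291),boxl1=(258,318),boxl2=(305,272),plung=(504,327),isoc=(482,350),tierL=(340,350),tierI=(450,340),tierbase=(560,450),pur=(196,457),orange=(471,422),torch=(394,350),tin=(150,317),plate=(384,255),bat=(740,230),spot=(515,190),blue=(20,250)),
"scene":dict(cap=(468,378),plung=(362,222),tierL=(540,400),tin=(590,485))}
for n in P:
    z=np.load(n+".npz");uv=np.array(list(P[n].values()))*.64
    for k,w in zip(P[n],world(n,uv,z["d"])):print(n,k,w.round(4))
z=np.load("top.npz");im=z["im"]
c=lambda x,y:cv2.resize(im[y-38:y+38,x-38:x+38,::-1],(400,400),interpolation=cv2.INTER_CUBIC)
cv2.imwrite("pics/crop.png",np.hstack([c(180,188),c(322,211)]))
print(np.linalg.inv(ctrl.camera_params("top")["view"]).round(3))
E
```

```text
top cap [0.541  0.1769 0.117 ]
top boxl1 [0.5015 0.2248 0.0347]
top boxl2 [0.584  0.1462 0.0358]
top plung [ 0.4934 -0.1963  0.0849]
top isoc [ 0.4548 -0.1635  0.0547]
top tierL [ 0.4505  0.0833 -0.0024]
top tierI [ 0.4733 -0.113  -0.0041]
top tierbase [ 0.283  -0.3118 -0.0016]
top pur [0.2659 0.3106 0.0746]
top orange [ 0.3337 -0.1433  0.0844]
top torch [ 0.4518 -0.0127  0.033 ]
top tin [0.4951 0.395  0.0854]
top plate [0.6215 0.0093 0.012 ]
top bat [ 0.6494 -0.5522  0.1875]
top spot [ 0.7201 -0.2067  0.1192]
top blue [0.5938 0.5903 0.1379]
scene cap [0.5426 0.1884 0.1177]
scene plung [ 0.4953 -0.1879  0.0902]
scene tierL [ 0.42    0.235  -0.0016]
scene tin [0.491  0.3962 0.0827]
[[ 2.400e-02 -9.960e-01  8.900e-02  4.100e-01]
 [-9.990e-01 -2.600e-02 -2.400e-02 -1.000e-03]
 [ 2.600e-02 -8.900e-02 -9.960e-01  1.371e+00]
 [ 0.000e+00  0.000e+00  0.000e+00  1.000e+00]]
```

View pics/crop.png

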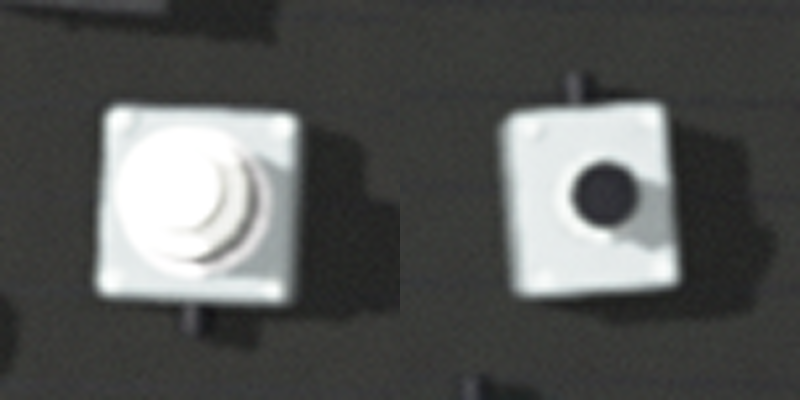

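The crop shows the grey box with the stepped white cap (grip top at about crop 175,183) and the grey box with the black mushroom (crop centre 606,195). These are the right ones. Next I move over the lamp for a wrist view.

Emit:
step_arm([
  {"tz":4},
  {"tx":4,"ty":-4,"tz":7},
  {"tx":28,"ty":-41,"tz":7},
  {"tx":28,"ty":-41,"tz":7},
  {"tx":28,"ty":-41,"tz":7},
  {"tx":28,"ty":-41,"tz":7},
  {"tx":28,"ty":-41,"tz":7},
  {"tx":28,"ty":-41,"tz":7},
  {"tx":28,"ty":-41,"tz":7},
  {"tx":28,"ty":-41,"tz":7},
  {"tx":28,"ty":-41,"tz":7},
  {"tx":28,"ty":-41,"tz":7},
  {"tx":28,"ty":-41,"tz":7},
  {"tx":28,"ty":-41,"tz":7},
  {"tx":28,"ty":-41,"tz":7},
  {"tx":28,"ty":-41,"tz":7},
  {"tx":28,"ty":-41,"tz":7},
  {"tx":28,"ty":-41,"tz":7},
  {"tx":28,"ty":-41,"tz":7},
  {"tx":28,"ty":-41,"tz":7},
])

```text
$.series[0]: bad value
```

```bash
cat > w.py <<'E'
from h import *
import sys
s=ctrl.observe();im,d=ctrl.grab_frame("wrist");np.savez(sys.argv[1],im=im,d=d,tool_pos=s["tool_pos"],tool_rot=s["tool_rot"])
print(s["clock"],np.round(s["tool_pos"],4),np.round(s["tool_rot"],3).tolist(),np.round(s["joint_pos"],2),np.round(s["force"],2))
cv2.imwrite(f"pics/{sys.argv[1]}.png",cv2.resize(im[...,::-1],(800,600),interpolation=cv2.INTER_CUBIC))
E
python3 w.py w1
```

```text
0.1 [0.2546 0.5975 0.2305] [[-0.92, 0.392, -0.001], [0.392, 0.92, -0.002], [-0.0, -0.002, -1.0]] [-1.23  0.63  0.04  1.52 -0.03  1.   -0.02] [-1.29 -0.17  0.17]
```

View pics/w1.png

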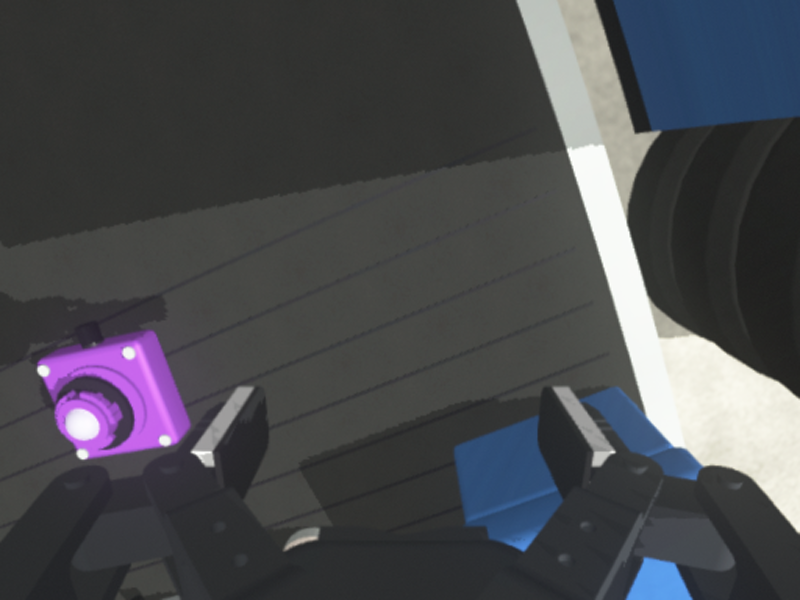

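The call was refused, so each row must give every key. The wrist view shows purple at (90,410), the blue case under the gripper, and the camera looking towards tool +x.

Emit:
step_arm([
  {"tx":0,"ty":0,"tz":4,"yaw":0,"hand":0},
  {"tx":2,"ty":-3,"tz":7,"yaw":0,"hand":0},
  {"tx":33,"ty":-43,"tz":7,"yaw":0,"hand":0},
  {"tx":33,"ty":-43,"tz":7,"yaw":0,"hand":0},
  {"tx":33,"ty":-43,"tz":7,"yaw":0,"hand":0},
  {"tx":33,"ty":-43,"tz":7,"yaw":0,"hand":0},
  {"tx":33,"ty":-43,"tz":7,"yaw":0,"hand":0},
  {"tx":33,"ty":-43,"tz":7,"yaw":0,"hand":0},
  {"tx":33,"ty":-43,"tz":7,"yaw":0,"hand":0},
  {"tx":33,"ty":-43,"tz":7,"yaw":0,"hand":0},
  {"tx":33,"ty":-43,"tz":7,"yaw":0,"hand":0},
  {"tx":33,"ty":-43,"tz":7,"yaw":0,"hand":0},
  {"tx":33,"ty":-43,"tz":7,"yaw":0,"hand":0},
  {"tx":33,"ty":-43,"tz":7,"yaw":0,"hand":0},
  {"tx":33,"ty":-43,"tz":7,"yaw":0,"hand":0},
  {"tx":33,"ty":-43,"tz":7,"yaw":0,"hand":0},
  {"tx":33,"ty":-43,"tz":7,"yaw":0,"hand":0},
  {"tx":33,"ty":-43,"tz":7,"yaw":0,"hand":0},
  {"tx":33,"ty":-43,"tz":7,"yaw":0,"hand":0},
  {"tx":33,"ty":-43,"tz":7,"yaw":0,"hand":0},
])

```text
clock: 1.82
tool_pos: [0.5839, 0.1699, 0.3014]
tool_rot: [[-0.921, 0.389, -0.0], [0.389, 0.921, 0.001], [0.001, 0.0, -1.0]]
force: [-0.8, -0.1, 0.4]
finger_gap: 1.004
grip_force: 0.0
```

```bash
python3 w.py w2
```

```text
1.8167 [0.5839 0.1699 0.3014] [[-0.921, 0.389, -0.0], [0.389, 0.921, 0.001], [0.001, 0.0, -1.0]] [-0.4   0.5   0.11  1.55 -0.06  1.09  0.9 ] [-0.79 -0.06  0.41]
```

View pics/w2.png

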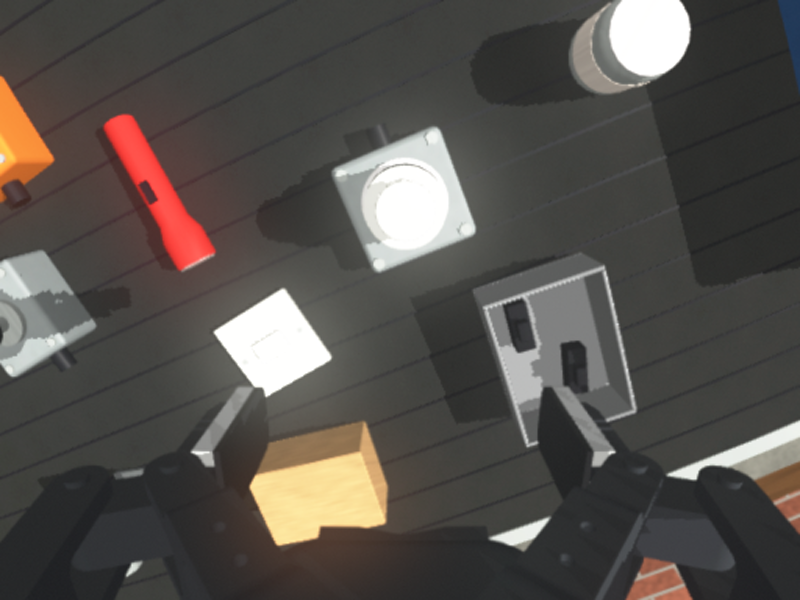

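The wrist view shows the cap at (405,205) on the grey lamp and the isolator at far left (10,330). Now I fit the cap's grip circle from depth.

```bash
cat > fit.py <<'E'
from h import *
import sys
z=np.load(sys.argv[1]+".npz");st=dict(tool_pos=z["tool_pos"],tool_rot=z["tool_rot"])
lo,hi,cx,cy,r=map(float,sys.argv[2:])
v,u=np.mgrid[0:384,0:512];uv=np.c_[u.ravel(),v.ravel()]
w=world("wrist",uv,z["d"],st);w=w[z["d"].ravel()>0]
m=(w[:,2]>lo)&(w[:,2]<hi)&(np.hypot(w[:,0]-cx,w[:,1]-cy)<r);p=w[m]
(c,rad)=cv2.minEnclosingCircle((p[:,:2]*1e3).astype(np.float32))
print(len(p),"mean",p.mean(0).round(4),"med",np.median(p,0).round(4),"circle",np.round(c,1),round(rad,1))
E
python3 fit.py w2 .108 .13 .541 .187 .05; python3 fit.py w2 .082 .095 .541 .187 .05;python3 fit.py w2 .03 .04 .541 .187 .075
```

```text
1184 mean [0.5451 0.1871 0.1171] med [0.5449 0.1872 0.1172] circle [545.5 186.9] 21.7
991 mean [0.5422 0.1883 0.0894] med [0.5387 0.1899 0.0895] circle [545.4 186.9] 30.9
3057 mean [0.5401 0.1888 0.0345] med [0.5307 0.1929 0.0343] circle [545.5 186.3] 66.6
```

Emit:
step_arm([
  {"tx":-4.5,"ty":-34.5,"tz":0,"yaw":0,"hand":255},
  {"tx":-4.5,"ty":-34.5,"tz":0,"yaw":0,"hand":255},
  {"tx":-4.5,"ty":-34.5,"tz":0,"yaw":0,"hand":255},
  {"tx":-4.5,"ty":-34.5,"tz":0,"yaw":0,"hand":255},
  {"tx":-4.5,"ty":-34.5,"tz":0,"yaw":0,"hand":255},
  {"tx":-4.5,"ty":-34.5,"tz":0,"yaw":0,"hand":255},
  {"tx":-4.5,"ty":-34.5,"tz":0,"yaw":0,"hand":255},
  {"tx":-4.5,"ty":-34.5,"tz":0,"yaw":0,"hand":255},
  {"tx":-4.5,"ty":-34.5,"tz":0,"yaw":0,"hand":255},
  {"tx":-4.5,"ty":-34.5,"tz":0,"yaw":0,"hand":255},
  {"tx":-4.5,"ty":-34.5,"tz":0,"yaw":0,"hand":255},
  {"tx":-4.5,"ty":-34.5,"tz":0,"yaw":0,"hand":255},
  {"tx":-4.5,"ty":-34.5,"tz":0,"yaw":0,"hand":255},
  {"tx":-4.5,"ty":-34.5,"tz":0,"yaw":0,"hand":255},
])

```text
clock: 3.03
tool_pos: [0.5403, -0.1749, 0.3013]
tool_rot: [[-0.921, 0.389, 0.0], [0.389, 0.921, 0.001], [0.0, 0.001, -1.0]]
force: [-0.5, -0.1, 0.2]
finger_gap: 0.001
grip_force: 0.0
```

```bash
python3 w.py w3; python3 fit.py w3 .078 .095 .494 -.192 .05; python3 fit.py w3 .05 .058 .494 -.192 .08
```

```text
3.0333 [ 0.5403 -0.1749  0.3013] [[-0.921, 0.389, 0.0], [0.389, 0.921, 0.001], [0.0, 0.001, -1.0]] [ 0.15  0.44  0.16  1.66 -0.08  1.05  1.52] [-0.5  -0.14  0.21]
696 mean [ 0.4936 -0.1974  0.0883] med [ 0.4935 -0.1974  0.0883] circle [ 493.7 -197.7] 17.8
3492 mean [ 0.4919 -0.1961  0.0551] med [ 0.489  -0.1943  0.0552] circle [ 493.8 -197.2] 59.6
```

View pics/w3.png

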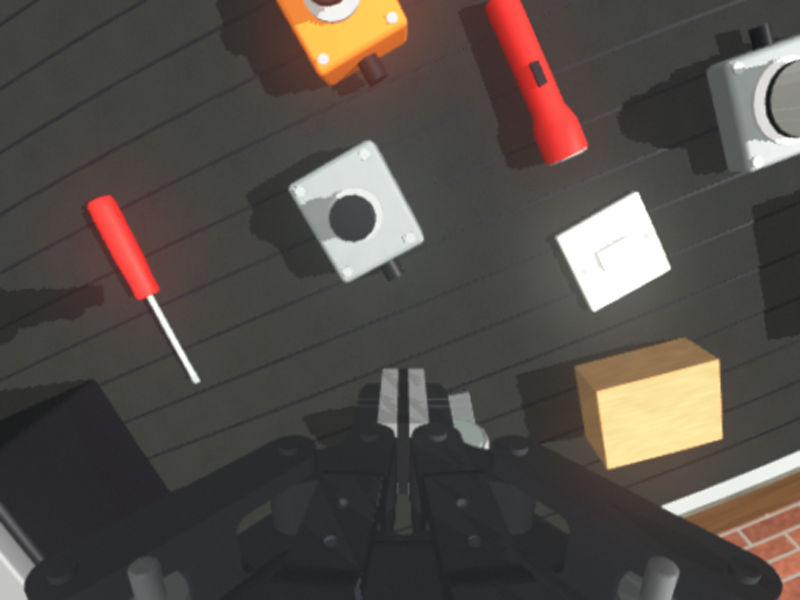

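The wrist view shows the grey isolator with its black plunger at (352,215). All fits match the given sizes: cap axis (0.5454, 0.1869), plunger (0.4937, -0.1976), top at 0.0883. Now I press the plunger.

Emit:
step_arm([
  {"tx":-4.65,"ty":-2.25,"tz":-3,"yaw":0,"hand":255},
  {"tx":-4.65,"ty":-2.25,"tz":-7,"yaw":0,"hand":255},
  {"tx":-4.65,"ty":-2.25,"tz":-11,"yaw":0,"hand":255},
  {"tx":-4.65,"ty":-2.25,"tz":-15,"yaw":0,"hand":255},
  {"tx":-4.65,"ty":-2.25,"tz":-18,"yaw":0,"hand":255},
  {"tx":-4.65,"ty":-2.25,"tz":-20,"yaw":0,"hand":255},
  {"tx":-4.65,"ty":-2.25,"tz":-21,"yaw":0,"hand":255},
  {"tx":-4.65,"ty":-2.25,"tz":-21.5,"yaw":0,"hand":255},
  {"tx":-4.65,"ty":-2.25,"tz":-22,"yaw":0,"hand":255},
  {"tx":-4.65,"ty":-2.25,"tz":-22.4,"yaw":0,"hand":255},
  {"tx":-4.65,"ty":-2.25,"tz":-22.7,"yaw":0,"hand":255},
  {"tx":-4.65,"ty":-2.25,"tz":-22.9,"yaw":0,"hand":255},
  {"tx":-4.65,"ty":-2.25,"tz":-22.9,"yaw":0,"hand":255},
  {"tx":-4.65,"ty":-2.25,"tz":-22.9,"yaw":0,"hand":255},
])

```text
clock: 4.25
tool_pos: [0.4928, -0.1986, 0.0742]
tool_rot: [[-0.92, 0.392, -0.0], [0.392, 0.92, 0.001], [0.001, 0.001, -1.0]]
force: [-4.3, 3.7, 8.7]
finger_gap: -0.002
grip_force: 4.2
```

Emit:
step_arm([
  {"tx":0,"ty":0,"tz":-0.2,"yaw":0,"hand":255},
  {"tx":0,"ty":0,"tz":-0.3,"yaw":0,"hand":255},
  {"tx":0,"ty":0,"tz":-0.3,"yaw":0,"hand":255},
  {"tx":0,"ty":0,"tz":-0.3,"yaw":0,"hand":255},
])

```text
clock: 4.58
tool_pos: [0.4929, -0.1987, 0.0738]
tool_rot: [[-0.92, 0.392, 0.001], [0.392, 0.92, 0.001], [-0.0, 0.001, -1.0]]
force: [-9.5, 6.4, 32.8]
finger_gap: 0.002
grip_force: 16.4
```

The firm stop is reached (33 N at z 0.0738). I'll retreat and move over the lamp.

Emit:
step_arm([
  {"tx":0,"ty":0,"tz":2,"yaw":0,"hand":255},
  {"tx":0,"ty":0,"tz":6,"yaw":0,"hand":255},
  {"tx":0,"ty":0,"tz":10,"yaw":0,"hand":0},
  {"tx":1,"ty":3,"tz":14,"yaw":0,"hand":0},
  {"tx":5.15,"ty":38.45,"tz":14,"yaw":0,"hand":0},
  {"tx":5.15,"ty":38.45,"tz":14,"yaw":0,"hand":0},
  {"tx":5.15,"ty":38.45,"tz":14,"yaw":0,"hand":0},
  {"tx":5.15,"ty":38.45,"tz":14,"yaw":0,"hand":0},
  {"tx":5.15,"ty":38.45,"tz":14,"yaw":0,"hand":0},
  {"tx":5.15,"ty":38.45,"tz":14,"yaw":0,"hand":0},
  {"tx":5.15,"ty":38.45,"tz":14,"yaw":0,"hand":0},
  {"tx":5.15,"ty":38.45,"tz":14,"yaw":0,"hand":0},
  {"tx":5.15,"ty":38.45,"tz":14,"yaw":0,"hand":0},
  {"tx":5.15,"ty":38.45,"tz":14,"yaw":0,"hand":0},
  {"tx":5.15,"ty":38.45,"tz":14,"yaw":0,"hand":0},
  {"tx":5.15,"ty":38.45,"tz":14,"yaw":0,"hand":0},
  {"tx":5.15,"ty":38.45,"tz":14,"yaw":0,"hand":0},
  {"tx":5.15,"ty":38.45,"tz":14,"yaw":0,"hand":0},
])

```text
clock: 6.08
tool_pos: [0.5452, 0.1832, 0.2099]
tool_rot: [[-0.919, 0.395, 0.001], [0.395, 0.919, -0.0], [-0.001, 0.0, -1.0]]
force: [0.6, -0.1, -0.7]
finger_gap: 1.002
grip_force: 0.0
```

```bash
python3 w.py w4; python3 fit.py w4 .108 .13 .541 .187 .05; python3 -c "
from h import *
im,d=ctrl.grab_frame('top')
w=world('top',[(504*.64,327*.64),(503*.64,326*.64)],d);print(w)"
```

```text
6.0833 [0.5452 0.1832 0.2099] [[-0.919, 0.395, 0.001], [0.395, 0.919, -0.0], [-0.001, 0.0, -1.0]] [-0.48  0.55  0.16  1.76 -0.11  0.84  0.9 ] [ 0.58 -0.13 -0.65]
2027 mean [0.5436 0.1878 0.117 ] med [0.5435 0.1879 0.1173] circle [545.2 187.2] 21.9
[[ 0.49334474 -0.19626624  0.08539948]
 [ 0.49476591 -0.19405041  0.08876097]]
```

Emit:
step_arm([
  {"tx":0,"ty":0.0,"tz":0,"yaw":0,"hand":0},
  {"tx":0,"ty":0.0,"tz":-2,"yaw":0,"hand":0},
  {"tx":0,"ty":0,"tz":-5,"yaw":0,"hand":0},
  {"tx":0,"ty":0,"tz":-7,"yaw":0,"hand":0},
  {"tx":0,"ty":0,"tz":-7,"yaw":0,"hand":0},
  {"tx":0,"ty":0,"tz":-7,"yaw":0,"hand":0},
])

```text
clock: 6.68
tool_pos: [0.5443, 0.1844, 0.1387]
tool_rot: [[-0.92, 0.393, -0.002], [0.393, 0.92, -0.001], [0.002, -0.002, -1.0]]
force: [-0.1, -0.2, 0.5]
finger_gap: 1.004
grip_force: 0.0
```

Emit:
step_arm([
  {"tx":0.1,"ty":0.26,"tz":-1,"yaw":0,"hand":0},
  {"tx":0.1,"ty":0.26,"tz":-3,"yaw":0,"hand":0},
  {"tx":0.1,"ty":0.26,"tz":-4.4,"yaw":0,"hand":0},
  {"tx":0.1,"ty":0.26,"tz":-4.7,"yaw":0,"hand":0},
  {"tx":0.1,"ty":0.26,"tz":-4.7,"yaw":0,"hand":0},
  {"tx":0.1,"ty":0.26,"tz":-4.7,"yaw":0,"hand":0},
])

```text
clock: 7.18
tool_pos: [0.5467, 0.1879, 0.0933]
tool_rot: [[-0.92, 0.392, 0.002], [0.392, 0.92, 0.001], [-0.001, 0.001, -1.0]]
force: [-0.3, -0.6, 0.3]
finger_gap: 1.0
grip_force: 0.0
```

Within about 1.5 mm. I'll close on the ribbed grip.

Emit:
step_arm([
  {"tx":-0.1,"ty":-0.1,"tz":0,"yaw":0,"hand":100},
  {"tx":-0.1,"ty":-0.1,"tz":0,"yaw":0,"hand":255},
  {"tx":-0.1,"ty":-0.1,"tz":0,"yaw":0,"hand":255},
  {"tx":-0.1,"ty":-0.1,"tz":0,"yaw":0,"hand":255},
  {"tx":-0.1,"ty":-0.1,"tz":0,"yaw":0,"hand":255},
  {"tx":-0.1,"ty":-0.1,"tz":0,"yaw":0,"hand":255},
  {"tx":-0.1,"ty":-0.1,"tz":0,"yaw":0,"hand":255},
  {"tx":-0.1,"ty":-0.1,"tz":0,"yaw":0,"hand":255},
])

```text
clock: 7.85
tool_pos: [0.5452, 0.1867, 0.0927]
tool_rot: [[-0.92, 0.392, 0.001], [0.392, 0.92, 0.0], [-0.001, 0.001, -1.0]]
force: [-0.6, -0.0, 4.8]
finger_gap: 0.47
grip_force: 59.8
```

Emit:
step_arm([
  {"tx":0,"ty":0,"tz":-0.3,"yaw":0,"hand":255},
  {"tx":0,"ty":0,"tz":-0.6,"yaw":0,"hand":255},
  {"tx":0,"ty":0,"tz":-0.8,"yaw":0,"hand":255},
  {"tx":0,"ty":0,"tz":-0.9,"yaw":0,"hand":255},
  {"tx":0,"ty":0,"tz":-0.9,"yaw":0,"hand":255},
  {"tx":0,"ty":0,"tz":-0.9,"yaw":0,"hand":255},
])

```text
clock: 8.35
tool_pos: [0.5455, 0.1867, 0.0861]
tool_rot: [[-0.92, 0.392, 0.002], [0.392, 0.92, 0.001], [-0.001, 0.002, -1.0]]
force: [-5.0, -1.5, 25.5]
finger_gap: 0.468
grip_force: 62.5
```

Bottomed out at 25 N. Twisting 60° anticlockwise while pressed.

Emit:
step_arm([
  {"tx":0,"ty":0,"tz":0.05,"yaw":3,"hand":255},
  {"tx":0,"ty":0,"tz":0.05,"yaw":8,"hand":255},
  {"tx":0,"ty":0,"tz":0.05,"yaw":13,"hand":255},
  {"tx":0,"ty":0,"tz":0.05,"yaw":18,"hand":255},
  {"tx":0,"ty":0,"tz":0.05,"yaw":23,"hand":255},
  {"tx":0,"ty":0,"tz":0.05,"yaw":28,"hand":255},
  {"tx":0,"ty":0,"tz":0.05,"yaw":33,"hand":255},
  {"tx":0,"ty":0,"tz":0.05,"yaw":38,"hand":255},
  {"tx":0,"ty":0,"tz":0.05,"yaw":43,"hand":255},
  {"tx":0,"ty":0,"tz":0.05,"yaw":48,"hand":255},
  {"tx":0,"ty":0,"tz":0.05,"yaw":53,"hand":255},
  {"tx":0,"ty":0,"tz":0.05,"yaw":57,"hand":255},
  {"tx":0,"ty":0,"tz":0.05,"yaw":60,"hand":255},
  {"tx":0,"ty":0,"tz":0.05,"yaw":61,"hand":255},
  {"tx":0,"ty":0,"tz":0.05,"yaw":61,"hand":255},
])

```text
clock: 9.6
tool_pos: [0.5468, 0.1885, 0.0862]
tool_rot: [[-0.789, -0.614, 0.005], [-0.614, 0.789, 0.003], [-0.006, -0.0, -1.0]]
force: [-0.8, 1.9, 17.9]
finger_gap: 0.474
grip_force: 61.5
```

```bash
python3 -c "
from h import *
s=ctrl.observe();r=np.array(s['tool_rot']);print(np.degrees(np.arctan2(r[1,1],r[0,1])),np.degrees(np.arctan2(.92,.392)),np.round(s['torque'],2),np.round(s['joint_pos'],2))"
```

```text
127.90677988097049 66.92177859395913 [ 0.29  0.4  -0.22] [-0.27  0.72 -0.17  1.85  0.2   0.58  1.67]
```

Turned 61°. Lifting gently while watching the force.

Emit:
step_arm([
  {"tx":0,"ty":-0.05,"tz":0.4,"yaw":0,"hand":255},
  {"tx":0,"ty":-0.05,"tz":0.8,"yaw":0,"hand":255},
  {"tx":0,"ty":-0.05,"tz":1.2,"yaw":0,"hand":255},
  {"tx":0,"ty":-0.05,"tz":1.6,"yaw":0,"hand":255},
  {"tx":0,"ty":-0.05,"tz":1.6,"yaw":0,"hand":255},
])

```text
clock: 10.02
tool_pos: [0.5448, 0.1869, 0.1]
tool_rot: [[-0.789, -0.615, 0.0], [-0.615, 0.789, 0.001], [-0.001, 0.001, -1.0]]
force: [0.8, 2.2, 1.2]
finger_gap: 0.468
grip_force: 60.8
```

No resistance, so I'll continue to 10 cm above rest.

Emit:
step_arm([
  {"tx":0,"ty":0,"tz":1,"yaw":0,"hand":255},
  {"tx":0,"ty":0,"tz":2,"yaw":0,"hand":255},
  {"tx":0,"ty":0,"tz":3.5,"yaw":0,"hand":255},
  {"tx":0,"ty":0,"tz":5,"yaw":0,"hand":255},
  {"tx":0,"ty":0,"tz":6.5,"yaw":0,"hand":255},
  {"tx":0,"ty":0,"tz":8,"yaw":0,"hand":255},
  {"tx":0,"ty":0,"tz":9.2,"yaw":0,"hand":255},
  {"tx":0,"ty":0,"tz":9.2,"yaw":0,"hand":255},
  {"tx":0,"ty":0,"tz":9.2,"yaw":0,"hand":255},
  {"tx":0,"ty":0,"tz":9.2,"yaw":0,"hand":255},
  {"tx":0,"ty":0,"tz":9.2,"yaw":0,"hand":255},
  {"tx":0,"ty":0,"tz":9.2,"yaw":0,"hand":255},
])

```text
clock: 11.02
tool_pos: [0.5441, 0.1857, 0.1909]
tool_rot: [[-0.789, -0.615, -0.002], [-0.615, 0.789, -0.001], [0.002, 0.0, -1.0]]
force: [-0.1, 0.2, 0.3]
finger_gap: 0.471
grip_force: 61.2
```

```bash
python3 - <<'E'
from h import *
s=ctrl.observe();print(s["clock"],np.round(s["tool_pos"],4),np.round(s["force"],1),np.abs(s["joint_velocities"]).max())
im,d=ctrl.grab_frame("scene");print(im.shape)
cv2.imwrite("pics/end.png",cv2.resize(im[90:330,130:450,::-1],(800,600),interpolation=cv2.INTER_CUBIC))
E
```

```text
11.0167 [0.5441 0.1857 0.1909] [-0.1  0.2  0.3] 0.004274411904847479
(384, 512, 3)
```

View pics/end.png

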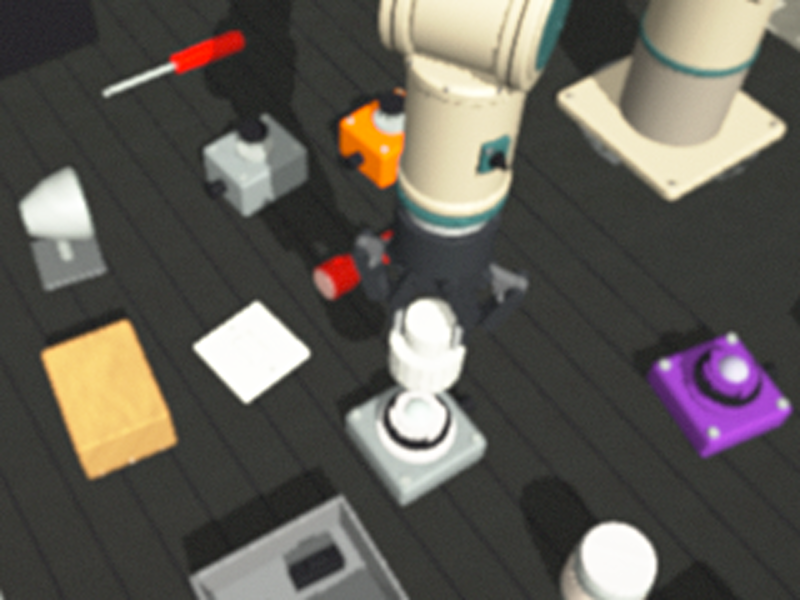

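The cap is held level at (428,345), clear above the open neck with its bulb at (420,415). The plunger is up at (252,130) and the bystanders are undisturbed. Handing in.

```bash
python3 -c "
from workcell import ctrl
print(ctrl.finish_job())"
```

```text
the job is handed in; nothing more can be done
None
```

I handed the job in at about 11 s: the plunger was pressed to its stop and came back up, and the cap was twisted off 61° and is held level over the lamp, about 10 cm above where it sat; the hand-in gave no verdict.

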